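Find the 16 mm stone sample by pinching and stand it on the presentation board

TASK

Three alike grey stone samples stand on the mat, one 12 mm, one 16 mm and one 20 mm thick: pinch them across the slab between the fingers to find out which is the 16 mm one. Lift that one over and stand it upright on its foot, inside the empty framed bay of the wooden presentation board, letting go only once it is down, not dropping it. Leave the other two samples standing where they are and do not disturb the flooring plank and the tile lying on the board.

Things in the scene. Friction and masses are not known exactly. Their poses are not given: they have to be found in the camera images.
- sample_a_mid (a point): centre of one of 3 loose display samples, alike but for thickness: grey stone slab 100 long (x), upright on edge in the middle of a black foot 110 x 64 x 12; 100 mm tall in all, this point 50 above the foot's underside; z up, y across the slab. 12, 16 or 20 mm thick, one of each, unknown which: pinch the slab, read the finger opening (_front, _back in rules: its two faces). 0.25-0.55 kg
- sample_b_mid (a point): centre of one of 3 loose display samples, alike but for thickness: grey stone slab 100 long (x), upright on edge in the middle of a black foot 110 x 64 x 12; 100 mm tall in all, this point 50 above the foot's underside; z up, y across the slab. 12, 16 or 20 mm thick, one of each, unknown which: pinch the slab, read the finger opening (_front, _back in rules: its two faces). 0.25-0.55 kg
- sample_c_mid (a point): centre of one of 3 loose display samples, alike but for thickness: grey stone slab 100 long (x), upright on edge in the middle of a black foot 110 x 64 x 12; 100 mm tall in all, this point 50 above the foot's underside; z up, y across the slab. 12, 16 or 20 mm thick, one of each, unknown which: pinch the slab, read the finger opening (_front, _back in rules: its two faces). 0.25-0.55 kg
- mat: thin grey mat fixed on the counter, 200 (x) x 370 (y) x 4 mm, origin at the centre of its underside; the three samples stand on it in a row along y, about 120 mm apart, slabs roughly along x
- bay (a point): centre of the floor of the empty framed bay in the middle of a fixed dark wooden presentation board (190 x 290 mm, 14 mm thick); this point is at the board's top face, 14 mm over the counter. The bay is 130 mm (point x) x 84 mm (point y) inside, bounded by a light wooden lip 8 mm high and 8 mm wide; z up. The board lies left or right of the mat
- plank: oak flooring piece lying loose on the board beside the bay on its -y side, 130 x 65 x 12 mm, origin at the centre of its underside; leave alone
- tile: terracotta tile piece lying loose on the board beside the bay on its +y side, 120 x 60 x 9 mm, origin at the centre of its underside; leave alone
Mind the look-alikes: they are no part of the job. What is shaped like the part that bears sample_c_mid but blue or green is not meant.

How it is judged:
On the way, in this order (a step that is already met when the one before it is completed fails the run):
1. the 16 mm sample is held in the fingers, lifted at least 20 mm clear of the mat (((distance between sample_a_front and sample_a_back between 0.014 and 0.018 m and height (world z) of sample_a_mid above 0.074 m and contact force between sample_a and the fingers above 1 N) or (distance between sample_b_front and sample_b_back between 0.014 and 0.018 m and height (world z) of sample_b_mid above 0.074 m and contact force between sample_b and the fingers above 1 N) or (distance between sample_c_front and sample_c_back between 0.014 and 0.018 m and height (world z) of sample_c_mid above 0.074 m and contact force between sample_c and the fingers above 1 N))), for 0.1 s.
2. the 16 mm sample stands in the bay, down on its floor (within 5 mm), while the fingers still hold it (((distance between sample_a_front and sample_a_back between 0.014 and 0.018 m and x of sample_a_mid in the frame of bay between -0.016 and 0.016 m and y of sample_a_mid in the frame of bay between -0.016 and 0.016 m and z of sample_a_mid in the frame of bay between 0.045 and 0.055 m and angle between sample_a_mid's own z axis and vertical below 0.06 rad and contact force between sample_a and the fingers above 0.5 N) or (distance between sample_b_front and sample_b_back between 0.014 and 0.018 m and x of sample_b_mid in the frame of bay between -0.016 and 0.016 m and y of sample_b_mid in the frame of bay between -0.016 and 0.016 m and z of sample_b_mid in the frame of bay between 0.045 and 0.055 m and angle between sample_b_mid's own z axis and vertical below 0.06 rad and contact force between sample_b and the fingers above 0.5 N) or (distance between sample_c_front and sample_c_back between 0.014 and 0.018 m and x of sample_c_mid in the frame of bay between -0.016 and 0.016 m and y of sample_c_mid in the frame of bay between -0.016 and 0.016 m and z of sample_c_mid in the frame of bay between 0.045 and 0.055 m and angle between sample_c_mid's own z axis and vertical below 0.06 rad and contact force between sample_c and the fingers above 0.5 N))), for 0.1 s.
At the end, for the whole second after the job is handed in: The 16 mm sample is released, at rest, upright within 0.06 rad, in the bay: centre within 16 mm of the bay's along both bay axes, foot within 5 mm of its floor. The other two samples stand (within 0.1 rad), and they, the plank and the tile are within 30 mm of where they began (((distance between sample_a_front and sample_a_back between 0.014 and 0.018 m and x of sample_a_mid in the frame of bay between -0.016 and 0.016 m and y of sample_a_mid in the frame of bay between -0.016 and 0.016 m and z of sample_a_mid in the frame of bay between 0.045 and 0.055 m and angle between sample_a_mid's own z axis and vertical below 0.06 rad and linear speed of sample_a below 0.01 m/s) or (distance between sample_b_front and sample_b_back between 0.014 and 0.018 m and x of sample_b_mid in the frame of bay between -0.016 and 0.016 m and y of sample_b_mid in the frame of bay between -0.016 and 0.016 m and z of sample_b_mid in the frame of bay between 0.045 and 0.055 m and angle between sample_b_mid's own z axis and vertical below 0.06 rad and linear speed of sample_b below 0.01 m/s) or (distance between sample_c_front and sample_c_back between 0.014 and 0.018 m and x of sample_c_mid in the frame of bay between -0.016 and 0.016 m and y of sample_c_mid in the frame of bay between -0.016 and 0.016 m and z of sample_c_mid in the frame of bay between 0.045 and 0.055 m and angle between sample_c_mid's own z axis and vertical below 0.06 rad and linear speed of sample_c below 0.01 m/s)) and (distance between sample_a_front and sample_a_back between 0.014 and 0.018 m or (distance of sample_a_mid from where it was at the start of the episode below 0.03 m and angle between sample_a_mid's own z axis and vertical below 0.1 rad)) and (distance between sample_b_front and sample_b_back between 0.014 and 0.018 m or (distance of sample_b_mid from where it was at the start of the episode below 0.03 m and angle between sample_b_mid's own z axis and vertical below 0.1 rad)) and (distance between sample_c_front and sample_c_back between 0.014 and 0.018 m or (distance of sample_c_mid from where it was at the start of the episode below 0.03 m and angle between sample_c_mid's own z axis and vertical below 0.1 rad)) and distance of each of plank, tile from where it was at the start of the episode below 0.03 m); the robot touches nothing.
It fails at once if a sample that is not the 16 mm one is lifted more than 12 mm ((not (distance between sample_a_front and sample_a_back between 0.014 and 0.018 m) and height (world z) of sample_a_mid above 0.066 m) or (not (distance between sample_b_front and sample_b_back between 0.014 and 0.018 m) and height (world z) of sample_b_mid above 0.066 m) or (not (distance between sample_c_front and sample_c_back between 0.014 and 0.018 m) and height (world z) of sample_c_mid above 0.066 m)).
It fails at once if the plank or the tile is shifted by more than 30 mm (distance of any of plank, tile from where it was at the start of the episode above 0.03 m).
It also fails if it takes over 61 s, if anything falls off the work surface, if the arm or the gripper's body presses on something with over 40 N, if the wrist force passes 120 N, or if a joint passes its speed limit or range.

ROBOT

A 6-joint arm with a two-finger parallel gripper is mounted at the origin on the work surface. World frame = base frame: x ahead of the robot, y to its left, z up, the work surface at z = 0. Lengths are in m, angles in rad, forces in N, time in s.
With the tool pointing down it reaches from about 0.25 to 0.725 m from the base axis. Payload 4 kg.
Tool frame: the origin (TCP) lies at the very end of the fingers, on their centre line; the grasp point (between the pads) lies 19 mm behind it; z points along the fingers, y is the direction in which the jaws open and shut (so a half turn about z gives the same grasp; the last joint's range is limited). The gripper opens to 85 mm and grips with 20 to 120 N. Pads are 22 mm wide; open, the fingers measure 114 mm over their backs; the gripper's body (76 mm by 85 mm) begins 54 mm behind the grasp point. The pads swing forward as they close: fully open they stand 13 mm farther back than shut.
Start: joints at [-1.18, 0.241, 0.005, 1.335, 0, 1.571], TCP at [0.19, -0.462, 0.195] pointing down, gripper open.
Joint ranges: [-2.72, 2.72], [-1.05, 1.87], [-1.09, 1.28], [-1.99, 2.15], [-1.42, 1.44], [-3.14, 3.14]. Speed limits (rad/s): [2.79, 2.79, 3.14, 3.14, 3.14, 3.14].

INTERFACE

Orientations are given as a unit quaternion [x, y, z, w].
In Python, from workcell import bot gives the robot as it stands.
- The arm moves only by the shell command python3 -m crank 'ROWS'. ROWS is JSON, a list that holds one entry, the list of rows, each a list of 5 numbers: the shift along the tool's x, y, z in mm, then the turn about the tool's z in degrees, then the closure in counts, from 0 (fully open) to 255 (shut). In form: [[[tx, ty, tz, turn, grip], ...]]. A call has 1 to 12 rows; each row shifts and turns the pose as measured when the row begins, along the tool's axes as they then stand; what a row does not reach is not made up. A row lasts 1/8 s, in which the tool goes at most 62.5 mm and 10.7 degrees, less where a joint would pass 70% of its speed; a pose out of reach is approached as far as the arm can. A call is refused whole if a number of a shift passes 62.5 or a number of a turn 10.7, either way. A call with a gripper value outside its range is refused whole. The fingers move at their own pace and stop on an object; the grip force is fixed at half the most. Time passes only in rows, so rows that do not move let the fingers close. It gives the time, the measured TCP pose, the force and the opening at its end, in the units of the state.
- bot.get_obs(): the state, without advancing time (a new reading comes with each control period).
- bot.camera(name): name is "side" or "top"; returns a dict with "img" (400x640x3 uint8, blue, green, red), "depth" (400x640 float32, m along the optical axis (not along the pixel's ray), 0 where there is no reading), "fx", "fy", "cx", "cy" (pixels), "D" ([k1, k2, p1, p2, k3] as OpenCV has them; the pictures are not rectified), "R" (3x3) and "t" (3): a world point X has camera coordinates R X + t. Camera axes: x right, y down, z forward; pixel columns grow to the right and rows downward; lengths in m; the calibration is good to about 2 mm. A picture is of the moment at which its call begins.
- bot.job_done(): hands the job in, once; it reports no verdict.
The state is a dict: "clock": time; "joint_pos": joint angles; "joint_vel": joint speeds; "tau": joint torques, N m; "eef_pos": TCP position; "tool_rot": TCP orientation; "ft_force": force on the tool from outside, world axes, zero at the start; "ft_torque": the same for the moment, N m; "grip_width": finger opening in m.
Only numpy, scipy, OpenCV 4.12 (cv2) and the standard library are available. Lean on these libraries where they do the work, as an engineer would, in place of code of your own. Each camera call takes 0.05 s, during which the arm holds its last target.

## Working session

There is one attempt and no reset: what is moved stays moved. The work goes in short steps, Python scripts to look and compute and a shell command to move; the robot and the scene stay as the last step left them, time stands still between calls to the robot, and variables do not carry over. Pictures are saved under pics/ and viewed, and the job is handed in when it is done.

```bash
mkdir -p pics; ls
cat > h.py <<'E'
import numpy as np, cv2
from workcell import bot
from scipy.spatial.transform import Rotation as Ro
def grab(n,f):
    c=bot.camera(n); cv2.imwrite('pics/'+f+'.png',c['img']); np.savez('pics/'+f+'.npz',**{k:np.array(c[k]) for k in c}); return c
def ld(f): return dict(np.load('pics/'+f+'.npz'))
def px2w(c,u,v,z=None):
    K=np.array([[c['fx'],0,c['cx']],[0,c['fy'],c['cy']],[0,0,1]],float)
    p=cv2.undistortPoints(np.array([[[u,v]]],float),K,np.array(c['D'],float))[0,0]
    R=np.array(c['R']);t=np.array(c['t']).ravel()
    d=R.T@np.array([p[0],p[1],1]);o=-R.T@t
    if z is None:
        return o+d*c['depth'][int(round(v)),int(round(u))]
    return o+d*(z-o[2])/d[2]
E
python3 - <<'E'
from h import *
for n in('top','side'):
    c=grab(n,n+'0'); print(n,c['R'],c['t'],c['fx'])
o=bot.get_obs()
for k in o: print(k,np.round(o[k],3))
E
```

```text
pics
top [[ 0.01061787 -0.9997462   0.01986946]
 [-0.99809795 -0.01180292 -0.06050768]
 [ 0.06072684 -0.0191892  -0.99796995]] [-0.07223931  0.40566457  1.26726103] 503.35140035905977
side [[-0.9875324  -0.15715208  0.00910931]
 [-0.10923721  0.64247339 -0.75848215]
 [ 0.11334455 -0.75002078 -0.65163015]] [0.40787815 0.1458509  1.20284686] 472.61695314701285
clock 0.1
joint_pos [-1.18   0.241  0.004  1.335 -0.     1.571]
joint_vel [-0.001 -0.     0.001 -0.001 -0.001  0.001]
tau [-0.0000e+00 -3.7314e+01  2.5301e+01  1.1000e-02  0.0000e+00 -0.0000e+00]
eef_pos [ 0.19  -0.462  0.194]
tool_rot [ 0.981  0.194 -0.    -0.001]
ft_force [-0.253  0.064  0.302]
ft_torque [-0.048 -0.011 -0.034]
grip_width 0.086
```

View pics/top0.png

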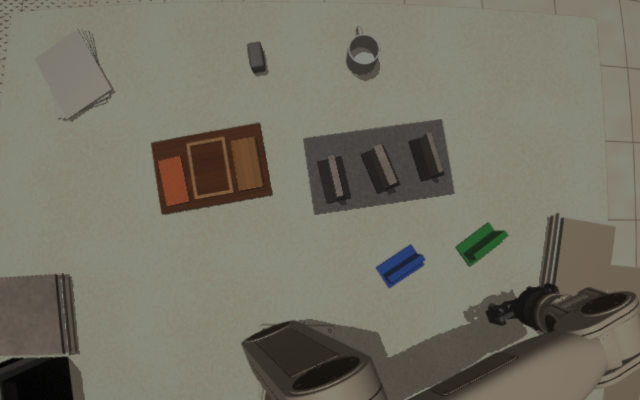

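View pics/side0.png

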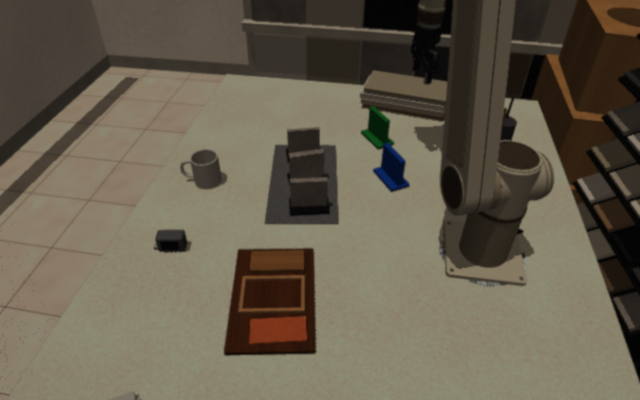

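The top view looks along world −z, with x up and y to the left. The board is on the left at about (210,167) and the mat is at (378,167). The three grey samples are near (334,178), (380,168) and (427,157). The blue and green look-alikes are below them. I'll enlarge this.

Run:
```python
import cv2
im=cv2.imread('pics/top0.png')
cv2.imwrite('pics/t_s.png',cv2.resize(im[115:220,300:460],None,fx=5,fy=5,interpolation=cv2.INTER_CUBIC))
cv2.imwrite('pics/t_b.png',cv2.resize(im[115:220,145:280],None,fx=5,fy=5,interpolation=cv2.INTER_CUBIC))
```

```text
(no output)
```

View pics/t_s.png

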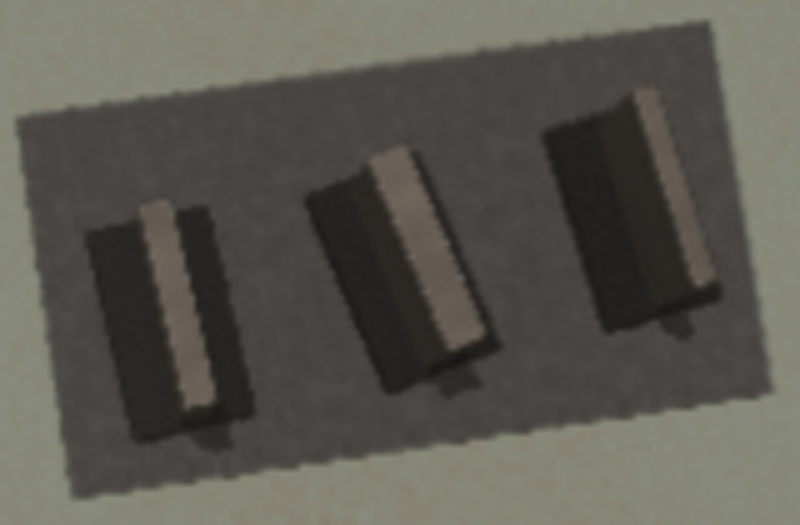

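View pics/t_b.png

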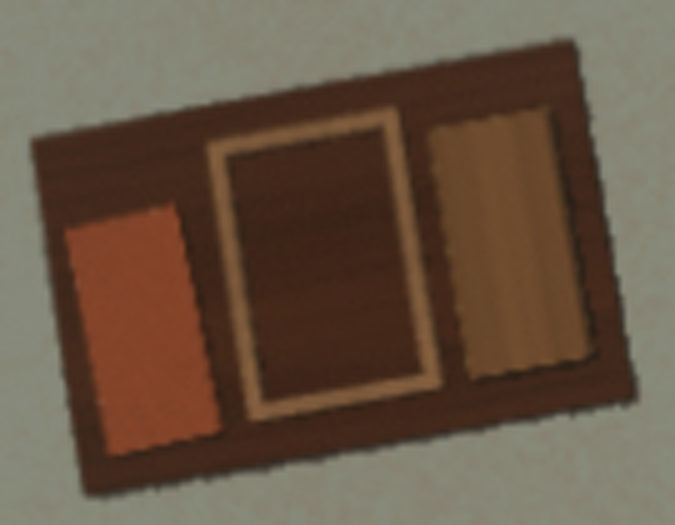

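In the crop, the slab-top corners are as follows:
- **Left:** (140,203), (172,200), (215,403), (186,410)
- **Middle:** (370,157), (408,146), (486,335), (449,350)
- **Right:** (635,95), (657,88), (717,277), (692,288)

The outer corners of the bay lip are (207,143), (395,106), (441,386), (250,421). I'll turn these into world positions and check the sizes.

Run:
```python
from h import *
c=ld('top0')
def go(name,pts,off,z):
    P=np.array([px2w(c,(u+.5)/5-.5+off[0],(v+.5)/5-.5+off[1],z) for u,v in pts])
    m=P.mean(0); e=(P[0]+P[1]-P[2]-P[3])/2; L=np.hypot(*e[:2]); a=np.degrees(np.arctan2(e[1],e[0]))
    w=((P[0]+P[3]-P[1]-P[2])/2)[:2]@np.array([-e[1],e[0]])/L
    print(name,m.round(4),'len',L.round(4),'wid',w.round(4),'ang',a.round(1),'r',np.hypot(*m[:2]).round(3), 'dep z',[px2w(c,(u+.5)/5-.5+off[0],(v+.5)/5-.5+off[1])[2].round(3) for u,v in [np.mean(pts,0)]])
    return P
go('L',[(140,203),(172,200),(215,403),(186,410)],(300,115),.104)
go('M',[(370,157),(408,146),(486,335),(449,350)],(300,115),.104)
go('R',[(635,95),(657,88),(717,277),(692,288)],(300,115),.104)
go('bay',[(207,143),(395,106),(441,386),(250,421)],(145,115),.022)
go('mat',[(15,118),(708,22),(773,392),(75,497)],(300,115),.004)
o=bot.get_obs();print(Ro.from_quat(o['tool_rot']).as_matrix().round(3))
```

```text
L [ 0.4679 -0.0911  0.104 ] len 0.1001 wid 0.0147 ang 12.7 r 0.477 dep z [np.float64(0.104)]
M [ 0.497  -0.2104  0.104 ] len 0.0989 wid 0.0192 ang 22.5 r 0.54 dep z [np.float64(0.104)]
R [ 0.5283 -0.3306  0.104 ] len 0.0967 wid 0.0125 ang 16.7 r 0.623 dep z [np.float64(0.108)]
bay [0.4948 0.2273 0.022 ] len 0.1458 wid 0.0993 ang 10.8 r 0.544 dep z [np.float64(0.014)]
mat [ 0.5066 -0.2082  0.004 ] len 0.1983 wid 0.368 ang 9.6 r 0.548 dep z [np.float64(0.055)]
[[ 0.925  0.381 -0.001]
 [ 0.381 -0.925  0.002]
 [-0.    -0.002 -1.   ]]
```

The sizes agree: slab length is about 0.10, the lip's outer size is 0.146×0.099 against a nominal 0.146×0.100, and the mat is 0.198×0.368. The widths suggest L is the 16 mm sample (L 14.7, M 19.2, R 12.5). I'll move above L and pinch it to confirm.

```bash
cat >> h.py <<'E'
def to(x,y,z,yaw):
    o=bot.get_obs(); R=Ro.from_quat(o['tool_rot']).as_matrix(); p=np.array(o['eef_pos'])
    d=R.T@(np.array([x,y,z])-p)*1000
    a=np.degrees(np.arctan2(R[1,0],R[0,0])); t=(a-yaw+90)%180-90
    print('t',round(o['clock'],2),'eef',p.round(4),'yaw',a.round(2),'tilt',np.degrees(np.arccos(-R[2,2])).round(2),'w',round(o['grip_width'],4),'F',np.round(o['ft_force'],1)); print('shift mm',d.round(1),'turn',t.round(2))
E
python3 -c "
from h import *
to(.468,-.091,.17,12.7)"
python3 -m crank '[[[40,-24,0,0,0],[40,-24,0,0,0],[40,-24,0,0,0],[40,-24,0,0,0],[40,-24,0,0,0],[40,-24,0,0,0],[40,-24,0,0,0],[40,-24,0,0,0],[40,-24,0,0,0],[0,0,0,0,0]]]'
python3 -c "
from h import *
to(.468,-.091,.17,12.7)"
```

```text
t 0.1 eef [ 0.1902 -0.4617  0.1942] yaw 22.39 tilt 0.11 w 0.0856 F [-0.3  0.1  0.3]
shift mm [ 398.  -236.9   24.6] turn 9.69
clock: 1.35
eef_pos: [0.4467, -0.1142, 0.1904]
tool_rot: [0.981, 0.193, -0.002, -0.003]
ft_force: [-0.4, -0.5, -0.3]
grip_width: 0.0855
t 1.35 eef [ 0.4467 -0.1142  0.1904] yaw 22.2 tilt 0.47 w 0.0855 F [-0.4 -0.5 -0.3]
shift mm [ 28.5 -13.3  20.4] turn 9.5
```

```bash
python3 -m crank '[[[14,-7,0,0,0],[14,-6,0,0,0],[0,0,0,9,0],[0,0,0,0,0]]]'
python3 -c "
from h import *
to(.468,-.091,.16,12.7)
grab('top','top1');grab('side','side1')
for f in('top1','side1'):
    im=cv2.imread('pics/%s.png'%f); 
    im=im[100:240,280:480] if f[0]=='t' else im[60:260,240:440]
    cv2.imwrite('pics/%sc.png'%f,cv2.resize(im,None,fx=3,fy=3,interpolation=cv2.INTER_CUBIC))
"
```

```text
clock: 1.85
eef_pos: [0.4683, -0.0914, 0.1897]
tool_rot: [0.994, 0.112, -0.003, -0.003]
ft_force: [-0.1, 0.5, 0.4]
grip_width: 0.0854
t 1.85 eef [ 0.4683 -0.0914  0.1897] yaw 12.85 tilt 0.55 w 0.0854 F [-0.1  0.5  0.4]
shift mm [-0.  -0.2 29.7] turn 0.15
```

View pics/side1c.png

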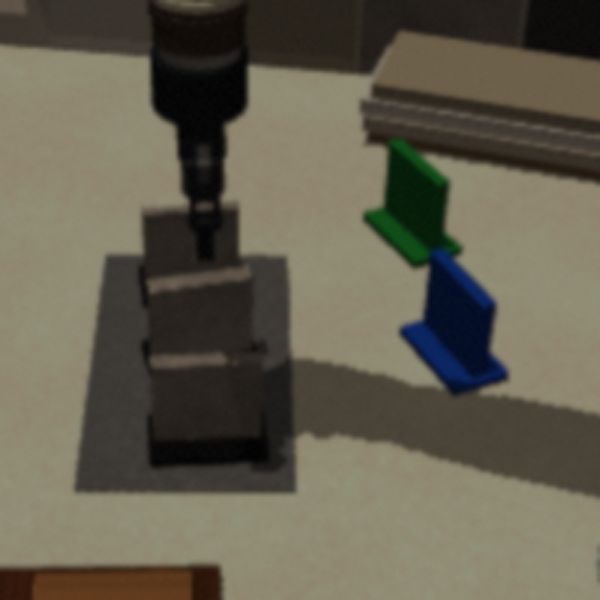

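The side view shows the gripper straight above L (crop (205,250), slab top at (210,355)), and the other two slabs are clear. I'll descend and close.

```bash
python3 -m crank '[[[0,0,30,0,0],[0,0,30,0,0],[0,0,30,0,0],[0,0,25,0,0],[0,0,15,0,0],[0,0,0,0,0]]]'
python3 -c "
from h import *
to(.468,-.091,.055,12.7)"
```

```text
clock: 2.7
eef_pos: [0.4683, -0.0928, 0.0573]
tool_rot: [0.993, 0.115, -0.001, -0.003]
ft_force: [1.5, -0.9, -0.3]
grip_width: 0.0854
t 2.7 eef [ 0.4683 -0.0928  0.0573] yaw 13.26 tilt 0.38 w 0.0854 F [ 1.5 -0.9 -0.3]
shift mm [ 0.1 -1.8  2.3] turn 0.56
```

```bash
python3 -m crank '[[[0,-2,2,0.5,0],[0,0,0,0,120],[0,0,0,0,160],[0,0,0,0,180],[0,0,0,0,200],[0,0,0,0,255],[0,0,0,0,255],[0,0,0,0,255],[0,0,0,0,255]]]'
python3 -c "
from h import *
to(.468,-.091,.055,12.7)"
python3 -m crank '[[[0,0,0,0,255],[0,0,0,0,255],[0,0,0,0,255]]]'
```

```text
clock: 3.82
eef_pos: [0.4702, -0.0909, 0.0583]
tool_rot: [0.994, 0.111, 0.001, -0.002]
ft_force: [-0.2, 0.4, 0.5]
grip_width: 0.0142
t 3.83 eef [ 0.4702 -0.0909  0.0583] yaw 12.8 tilt 0.32 w 0.0142 F [-0.2  0.4  0.5]
shift mm [-2.2 -0.4  3.3] turn 0.1
clock: 4.2
eef_pos: [0.4701, -0.0909, 0.0583]
tool_rot: [0.994, 0.111, 0.001, -0.003]
ft_force: [0.4, 0.5, 0.6]
grip_width: 0.0145
```

L reads 14.2–14.5 mm, which lies between 12 and 16, so I can't decide from that. I'll open and pinch the others to compare.

```bash
python3 -c "
from h import *
print([round(bot.get_obs()['grip_width'],4) for _ in range(5)])"
python3 -m crank '[[[0,0,0,0,120],[0,0,0,0,0],[0,0,0,0,0],[0,0,0,0,0],[0,0,0,0,0],[0,0,0,0,0]]]'
python3 -m crank '[[[0,0,-30,0,0],[0,0,-30,0,0],[0,0,-30,0,0],[0,0,-15,0,0],[0,0,0,0,0]]]'
python3 -c "
from h import *
to(.497,-.2104,.16,22.5)"
```

```text
[0.0145, 0.0145, 0.0145, 0.0145, 0.0145]
clock: 4.95
eef_pos: [0.4701, -0.0914, 0.0581]
tool_rot: [0.994, 0.111, 0.001, -0.002]
ft_force: [-0.5, 0.5, 0.5]
grip_width: 0.0854
clock: 5.58
eef_pos: [0.4693, -0.0917, 0.1655]
tool_rot: [0.994, 0.111, 0.0, -0.002]
ft_force: [0.3, -0.4, 0.4]
grip_width: 0.085
t 5.58 eef [ 0.4693 -0.0917  0.1655] yaw 12.78 tilt 0.27 w 0.085 F [ 0.3 -0.4  0.4]
shift mm [  0.8 121.9   5. ] turn -9.72
```

```bash
python3 -m crank '[[[0,40,0,0,0],[0,41,0,0,0],[0,41,0,0,0],[0,0,0,-9.7,0],[0,0,0,0,0]]]'
python3 -c "
from h import *
to(.497,-.2104,.056,22.5)"
```

```text
clock: 6.2
eef_pos: [0.4951, -0.213, 0.1596]
tool_rot: [0.98, 0.197, -0.002, -0.004]
ft_force: [0.5, -0.6, -0.6]
grip_width: 0.0857
t 6.2 eef [ 0.4951 -0.213   0.1596] yaw 22.76 tilt 0.56 w 0.0857 F [ 0.5 -0.6 -0.6]
shift mm [  3.   -0.7 103.6] turn 0.26
```

```bash
python3 -m crank '[[[3,-1,25,0,0],[0,0,25,0,0],[0,0,25,0,0],[0,0,25,0,0],[0,0,0,0,0]]]'
python3 -c "
from h import *
to(.497,-.2104,.056,22.5)"
```

```text
clock: 6.82
eef_pos: [0.4951, -0.2073, 0.0544]
tool_rot: [0.981, 0.192, -0.004, -0.005]
ft_force: [-0.4, -0.6, 0.3]
grip_width: 0.0855
t 6.83 eef [ 0.4951 -0.2073  0.0544] yaw 22.11 tilt 0.75 w 0.0855 F [-0.4 -0.6  0.3]
shift mm [ 0.6  3.6 -1.6] turn -0.39
```

```bash
python3 -m crank '[[[0,3.5,0,0,0],[0,0,0,0,120],[0,0,0,0,160],[0,0,0,0,180],[0,0,0,0,200],[0,0,0,0,255],[0,0,0,0,255],[0,0,0,0,255],[0,0,0,0,255],[0,0,0,0,255],[0,0,0,0,255]]]'
python3 -c "
from h import *
to(.497,-.2104,.055,22.5)"
python3 -m crank '[[[0,0,0,0,120],[0,0,0,0,0],[0,0,0,0,0],[0,0,0,0,0],[0,0,0,0,0],[0,0,0,0,0]]]'
python3 -m crank '[[[0,0,-30,0,0],[0,0,-30,0,0],[0,0,-30,0,0],[0,0,-15,0,0],[0,0,0,0,0]]]'
python3 -c "
from h import *
to(.5283,-.3306,.16,16.7)"
```

```text
clock: 8.2
eef_pos: [0.4989, -0.2111, 0.0581]
tool_rot: [0.982, 0.191, -0.001, -0.004]
ft_force: [-0.7, 0.4, -0.0]
grip_width: 0.018
t 8.2 eef [ 0.4989 -0.2111  0.0581] yaw 22.02 tilt 0.46 w 0.018 F [-0.7  0.4 -0. ]
shift mm [-1.5 -1.3  3.1] turn -0.48
clock: 8.95
eef_pos: [0.4991, -0.2115, 0.058]
tool_rot: [0.982, 0.191, -0.001, -0.003]
ft_force: [0.5, 0.0, 0.1]
grip_width: 0.0855
clock: 9.57
eef_pos: [0.4989, -0.2119, 0.1654]
tool_rot: [0.982, 0.191, -0.002, -0.004]
ft_force: [0.2, 1.1, 0.1]
grip_width: 0.0854
t 9.57 eef [ 0.4989 -0.2119  0.1654] yaw 22.0 tilt 0.5 w 0.0854 F [0.2 1.1 0.1]
shift mm [-17.2 121.1   4.4] turn 5.3
```

M reads 18.0 mm, so the opening gauge is biased: the pair could be (16,20) with −2 mm bias or (12,16) with +2 mm. Pinching R will settle it.

```bash
python3 -m crank '[[[-5,40,0,0,0],[-6,41,0,0,0],[-6,40,0,0,0],[0,0,0,5.3,0],[0,0,0,0,0]]]'
python3 -c "
from h import *
to(.5283,-.3306,.056,16.7)"
```

```text
clock: 10.2
eef_pos: [0.5274, -0.3323, 0.1583]
tool_rot: [0.989, 0.145, -0.005, -0.006]
ft_force: [0.2, 0.1, 0.1]
grip_width: 0.0855
t 10.2 eef [ 0.5274 -0.3323  0.1583] yaw 16.71 tilt 0.92 w 0.0855 F [0.2 0.1 0.1]
shift mm [2.100e+00 1.000e-01 1.023e+02] turn 0.01
```

```bash
python3 -m crank '[[[2,0,25,0,0],[0,0,25,0,0],[0,0,25,0,0],[0,0,25,0,0],[0,0,0,0,0]]]'
python3 -c "
from h import *
to(.5283,-.3306,.056,16.7)"
```

```text
clock: 10.82
eef_pos: [0.5265, -0.3274, 0.0529]
tool_rot: [0.989, 0.15, -0.007, -0.008]
ft_force: [-0.1, 0.0, 0.2]
grip_width: 0.0854
t 10.82 eef [ 0.5265 -0.3274  0.0529] yaw 17.32 tilt 1.15 w 0.0854 F [-0.1  0.   0.2]
shift mm [ 0.7  3.5 -3.2] turn 0.62
```

```bash
python3 -m crank '[[[0.7,3.5,-2,0.6,0],[0,0,0,0,120],[0,0,0,0,160],[0,0,0,0,180],[0,0,0,0,200],[0,0,0,0,255],[0,0,0,0,255],[0,0,0,0,255],[0,0,0,0,255],[0,0,0,0,255],[0,0,0,0,255]]]'
python3 -m crank '[[[0,0,0,0,120],[0,0,0,0,0],[0,0,0,0,0],[0,0,0,0,0],[0,0,0,0,0],[0,0,0,0,0]]]'
python3 -m crank '[[[0,0,-30,0,0],[0,0,-30,0,0],[0,0,-30,0,0],[0,0,-15,0,0],[0,0,0,0,0]]]'
python3 -c "
from h import *
to(.468,-.091,.16,12.7)"
```

```text
clock: 12.2
eef_pos: [0.5309, -0.3312, 0.0595]
tool_rot: [0.989, 0.146, -0.004, -0.006]
ft_force: [0.2, 0.8, 1.3]
grip_width: 0.0098
clock: 12.95
eef_pos: [0.5307, -0.3319, 0.0592]
tool_rot: [0.989, 0.146, -0.004, -0.005]
ft_force: [-0.3, 0.1, -0.5]
grip_width: 0.0858
clock: 13.58
eef_pos: [0.5313, -0.3326, 0.1664]
tool_rot: [0.989, 0.146, -0.005, -0.006]
ft_force: [0.5, -0.5, 0.5]
grip_width: 0.0855
t 13.57 eef [ 0.5313 -0.3326  0.1664] yaw 16.79 tilt 0.87 w 0.0855 F [ 0.5 -0.5  0.5]
shift mm [   9.2 -249.4    9.6] turn 4.09
```

The readings R 9.8 < L 14.5 < M 18.0 give 12, 16 and 20 mm in that order, about 2 mm low throughout. L is therefore the 16 mm one, which agrees with the picture. I'll take a fresh look before going back, since the pinches may have nudged the samples.

```bash
python3 -c "
from h import *
grab('top','top2')
im=cv2.imread('pics/top2.png')[115:220,300:460]
cv2.imwrite('pics/top2c.png',cv2.resize(im,None,fx=5,fy=5,interpolation=cv2.INTER_CUBIC))"
```

```text
(no output)
```

View pics/top2c.png

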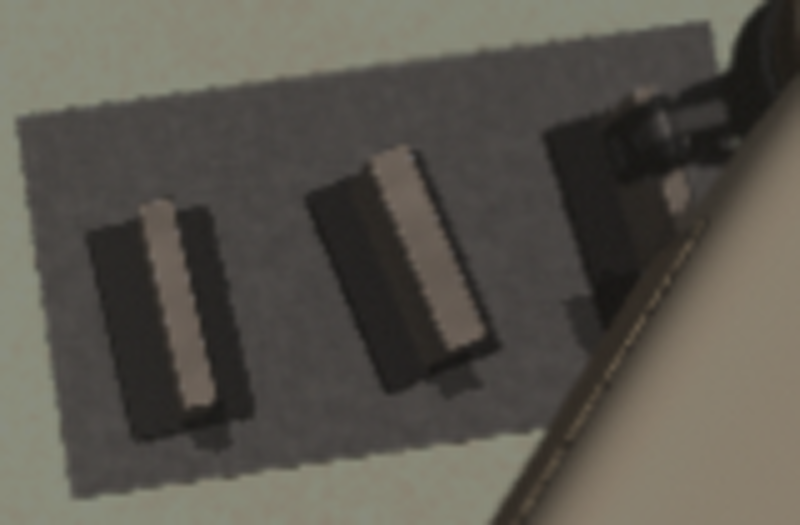

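L (141,203)–(215,403) and M look unchanged, both standing. I'll go back to L.

```bash
python3 -m crank '[[[1,-42,0,0,0],[2,-42,0,0,0],[2,-42,0,0,0],[2,-42,0,0,0],[2,-42,0,0,0],[0,-39,0,0,0],[0,0,0,4,0],[0,0,0,0,0]]]'
python3 -c "
from h import *
to(.468,-.091,.057,12.7)"
```

```text
clock: 14.62
eef_pos: [0.4595, -0.0824, 0.1587]
tool_rot: [0.994, 0.11, -0.013, -0.01]
ft_force: [-0.3, -0.2, -0.2]
grip_width: 0.0853
t 14.62 eef [ 0.4595 -0.0824  0.1587] yaw 12.68 tilt 1.85 w 0.0853 F [-0.3 -0.2 -0.2]
shift mm [  8.8  12.6 101.3] turn -0.02
```

```bash
cat >> h.py <<'E'
def tilt():
    R=Ro.from_quat(bot.get_obs()['tool_rot']).as_matrix()
    print('tilt: tool z in world (mrad)',(R[:2,2]*1000).round(1),' vertical in tool x,y (mrad)',(R[2,:2]*1000).round(1))
E
python3 -m crank '[[[9,12.5,0,0,0],[0,0,0,0,0],[0,0,0,0,0]]]'
python3 -c "
from h import *
to(.468,-.091,.057,12.7);tilt()"
```

```text
clock: 15.0
eef_pos: [0.4717, -0.0945, 0.1569]
tool_rot: [0.994, 0.11, -0.014, -0.01]
ft_force: [-0.3, -0.0, 0.2]
grip_width: 0.0852
t 15.0 eef [ 0.4717 -0.0945  0.1569] yaw 12.67 tilt 1.95 w 0.0852 F [-0.3 -0.   0.2]
shift mm [ -0.4  -1.9 100. ] turn -0.03
tilt: tool z in world (mrad) [-29.4  17. ]  vertical in tool x,y (mrad) [-25. -23.]
```

```bash
python3 -m crank '[[[-0.5,-2,25,0,0],[0,0,25,0,0],[0,0,25,0,0],[0,0,22,0,0],[0,0,0,0,0]]]'
python3 -c "
from h import *
to(.468,-.091,.057,12.7);tilt()"
```

```text
clock: 15.62
eef_pos: [0.4688, -0.0928, 0.0577]
tool_rot: [0.994, 0.109, -0.013, -0.01]
ft_force: [0.5, -0.7, 0.3]
grip_width: 0.0855
t 15.62 eef [ 0.4688 -0.0928  0.0577] yaw 12.54 tilt 1.87 w 0.0855 F [ 0.5 -0.7  0.3]
shift mm [-0.4 -1.9  0.7] turn -0.16
tilt: tool z in world (mrad) [-27.8  16.9]  vertical in tool x,y (mrad) [-23.5 -22.5]
```

```bash
python3 -m crank '[[[0,-2,0,0,0],[0,0,0,0,120],[0,0,0,0,160],[0,0,0,0,180],[0,0,0,0,200],[0,0,0,0,255],[0,0,0,0,255],[0,0,0,0,255],[0,0,0,0,255],[0,0,0,0,255]]]'
python3 -c "
from h import *
to(.468,-.091,.057,12.7);tilt()"
```

```text
clock: 16.88
eef_pos: [0.4711, -0.0909, 0.0613]
tool_rot: [0.994, 0.109, -0.01, -0.009]
ft_force: [-0.3, 1.4, 1.3]
grip_width: 0.0136
t 16.88 eef [ 0.4711 -0.0909  0.0613] yaw 12.55 tilt 1.56 w 0.0136 F [-0.3  1.4  1.3]
shift mm [-3.  -0.5  4.4] turn -0.15
tilt: tool z in world (mrad) [-21.6  16.7]  vertical in tool x,y (mrad) [-17.5 -20.9]
```

```bash
python3 -m crank '[[[0,0,-10,0,255],[0,0,-15,0,255],[0,0,-20,0,255],[0,0,-20,0,255],[0,0,-10,0,255],[0,0,0,0,255]]]'
python3 -c "
from h import *
to(.4948,.2273,.13,10.8);tilt()
grab('side','side3');im=cv2.imread('pics/side3.png')[60:260,240:440]
cv2.imwrite('pics/side3c.png',cv2.resize(im,None,fx=3,fy=3,interpolation=cv2.INTER_CUBIC))
"
```

```text
clock: 17.62
eef_pos: [0.4702, -0.0928, 0.1373]
tool_rot: [0.994, 0.109, -0.013, -0.01]
ft_force: [0.2, -0.0, -3.5]
grip_width: 0.0139
t 17.62 eef [ 0.4702 -0.0928  0.1373] yaw 12.49 tilt 1.87 w 0.0139 F [ 0.2 -0.  -3.5]
shift mm [  93.4 -307.    11.7] turn 1.69
tilt: tool z in world (mrad) [-28.5  16. ]  vertical in tool x,y (mrad) [-24.4 -21.8]
```

View pics/side3c.png

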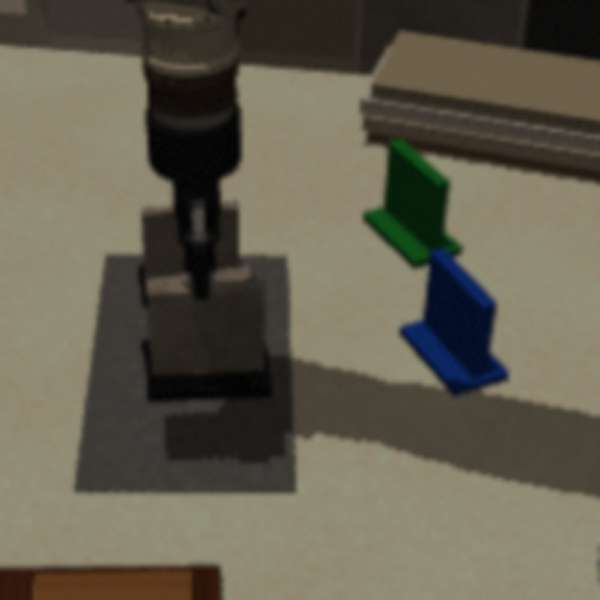

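The sample is lifted: its foot is about 75 mm clear at crop (208,385), its shadow lies on the mat, and the gauge shows 3.5 N of weight. The carry goes to the left over the plank, whose top is at 0.026, with the foot at about 0.08.

```bash
python3 -m crank '[[[4,-10,0,0,255],[7,-22,0,0,255],[7,-22,0,0,255],[7,-22,0,0,255],[7,-22,0,0,255],[7,-22,0,0,255],[7,-22,0,0,255],[7,-22,0,0,255],[7,-22,0,0,255],[7,-22,0,0,255],[0,0,0,0,255]]]'
python3 -c "
from h import *
to(.498,.228,.137,10.8);tilt()"
```

```text
clock: 19.05
eef_pos: [0.4858, 0.1287, 0.1304]
tool_rot: [0.993, 0.117, -0.023, -0.015]
ft_force: [-0.6, -0.5, -3.7]
grip_width: 0.0137
t 19.05 eef [0.4858 0.1287 0.1304] yaw 13.49 tilt 3.21 w 0.0137 F [-0.6 -0.5 -3.7]
shift mm [ 34.7 -94.   -4.8] turn 2.69
tilt: tool z in world (mrad) [-50.2  24.8]  vertical in tool x,y (mrad) [-43.1 -35.8]
```

Tilt is building up during the carry (3.2°). I'll see where it comes from before going on.

```bash
python3 -c "
from h import *
q=np.array(bot.get_obs()['joint_pos']);print(q.round(4),'pitch sum-90',np.degrees(q[1:4].sum()-np.pi/2).round(2))"
python3 -m crank '[[[0,0,0,0,255],[0,0,0,0,255]]]'
python3 -c "
from h import *
q=np.array(bot.get_obs()['joint_pos']);print(q.round(4),'pitch sum-90',np.degrees(q[1:4].sum()-np.pi/2).round(2));tilt()"
python3 -m crank '[[[0,-20,0,0,255],[0,0,0,0,255]]]'
python3 -c "
from h import *
q=np.array(bot.get_obs()['joint_pos']);print(q.round(4),'pitch sum-90',np.degrees(q[1:4].sum()-np.pi/2).round(2));tilt()
to(.498,.228,.137,10.8)"
```

```text
[ 0.2348  0.3198 -0.061   1.2331  0.0358  3.1409] pitch sum-90 -4.53
clock: 19.3
eef_pos: [0.4853, 0.1275, 0.1298]
tool_rot: [0.993, 0.116, -0.024, -0.015]
ft_force: [0.4, -0.1, -3.4]
grip_width: 0.0138
[ 0.2331  0.3201 -0.0622  1.2333  0.035   3.1405] pitch sum-90 -4.56
tilt: tool z in world (mrad) [-51.6  23.7]  vertical in tool x,y (mrad) [-44.7 -35. ]
clock: 19.55
eef_pos: [0.4829, 0.1372, 0.1308]
tool_rot: [0.992, 0.123, -0.025, -0.019]
ft_force: [-0.6, -0.3, -2.6]
grip_width: 0.0136
[ 0.2469  0.3198 -0.0603  1.2353  0.0443  3.1406] pitch sum-90 -4.36
tilt: tool z in world (mrad) [-54.  32.]  vertical in tool x,y (mrad) [-44.6 -44.2]
t 19.55 eef [0.4829 0.1372 0.1308] yaw 14.2 tilt 3.6 w 0.0136 F [-0.6 -0.3 -2.6]
shift mm [ 36.6 -84.6  -4.1] turn 3.4
```

Found the cause: joint 6 is at its +3.14 limit, so the arm is trading tilt for yaw. The sample is symmetric, so a half turn in the air (−180° about tool z) frees the joint.

```bash
python3 -m crank '[[[0,0,0,-6,255],[0,0,0,-10,255],[0,0,0,-10,255],[0,0,0,-10,255],[0,0,0,-10,255],[0,0,0,-10,255],[0,0,0,0,255]]]'
python3 -c "
from h import *
q=np.array(bot.get_obs()['joint_pos']);print(q.round(4),'pitch sum-90',np.degrees(q[1:4].sum()-np.pi/2).round(2));tilt()
to(.498,.228,.137,10.8)"
```

```text
clock: 20.42
eef_pos: [0.4831, 0.1364, 0.1316]
tool_rot: [0.809, 0.586, -0.012, -0.028]
ft_force: [-0.3, -0.5, -3.7]
grip_width: 0.0137
[ 0.2459  0.318  -0.0606  1.2355  0.0432  2.1327] pitch sum-90 -4.46
tilt: tool z in world (mrad) [-52.5  31.3]  vertical in tool x,y (mrad) [ 13.4 -59.6]
t 20.43 eef [0.4831 0.1364 0.1316] yaw 71.82 tilt 3.5 w 0.0137 F [-0.3 -0.5 -3.7]
shift mm [ 91.8 -14.7  -3.4] turn 61.02
```

```bash
python3 -m crank '[[[0,0,0,-10,255],[0,0,0,-10,255],[0,0,0,-10,255],[0,0,0,-10,255],[0,0,0,-10,255],[0,0,0,-10,255],[0,0,0,-10,255],[0,0,0,-10,255],[0,0,0,-10,255],[0,0,0,-10,255],[0,0,0,-10,255],[0,0,0,0,255]]]'
python3 -c "
from h import *
q=np.array(bot.get_obs()['joint_pos']);print(q.round(4),'pitch sum-90',np.degrees(q[1:4].sum()-np.pi/2).round(2));tilt()
to(.498,.228,.137,10.8)"
```

```text
clock: 21.92
eef_pos: [0.483, 0.1354, 0.1322]
tool_rot: [-0.027, 0.999, 0.016, -0.025]
ft_force: [-0.0, -0.5, -3.3]
grip_width: 0.0136
[ 0.2447  0.3164 -0.0611  1.2361  0.0422  0.1895] pitch sum-90 -4.56
tilt: tool z in world (mrad) [-51.7  30.6]  vertical in tool x,y (mrad) [49.9 33.3]
t 21.93 eef [0.483  0.1354 0.1322] yaw -176.84 tilt 3.44 w 0.0136 F [-0.  -0.5 -3.3]
shift mm [-19.8  91.8  -2.7] turn -7.64
```

```bash
python3 -m crank '[[[0,0,0,-7.6,255],[-5,10,0,0,255],[-5,17,0,0,255],[-4,17,0,0,255],[-4,17,0,0,255],[-4,17,0,0,255],[-2,12,0,0,255],[0,4,0,0,255],[0,0,0,0,255]]]'
python3 -c "
from h import *
q=np.array(bot.get_obs()['joint_pos']);print(q.round(4),'pitch sum-90',np.degrees(q[1:4].sum()-np.pi/2).round(2));tilt()
to(.495,.228,.137,10.8)
grab('top','top4');grab('side','side4')
im=cv2.imread('pics/top4.png')[90:240,120:320]
cv2.imwrite('pics/top4c.png',cv2.resize(im,None,fx=4,fy=4,interpolation=cv2.INTER_CUBIC))
im=cv2.imread('pics/side4.png')[150:370,200:360]
cv2.imwrite('pics/side4c.png',cv2.resize(im,None,fx=2.7,fy=2.7,interpolation=cv2.INTER_CUBIC))
"
```

```text
clock: 23.05
eef_pos: [0.4904, 0.2408, 0.1347]
tool_rot: [-0.087, 0.996, 0.018, -0.024]
ft_force: [0.1, -0.6, -3.3]
grip_width: 0.0137
[0.4256 0.3931 0.0581 1.2703 0.0494 0.2504] pitch sum-90 8.64
tilt: tool z in world (mrad) [-51.8  30.8]  vertical in tool x,y (mrad) [45.7 39.3]
t 23.05 eef [0.4904 0.2408 0.1347] yaw -169.96 tilt 3.45 w 0.0137 F [ 0.1 -0.6 -3.3]
shift mm [ -2.2 -13.3  -2.9] turn -0.76
```

View pics/top4c.png

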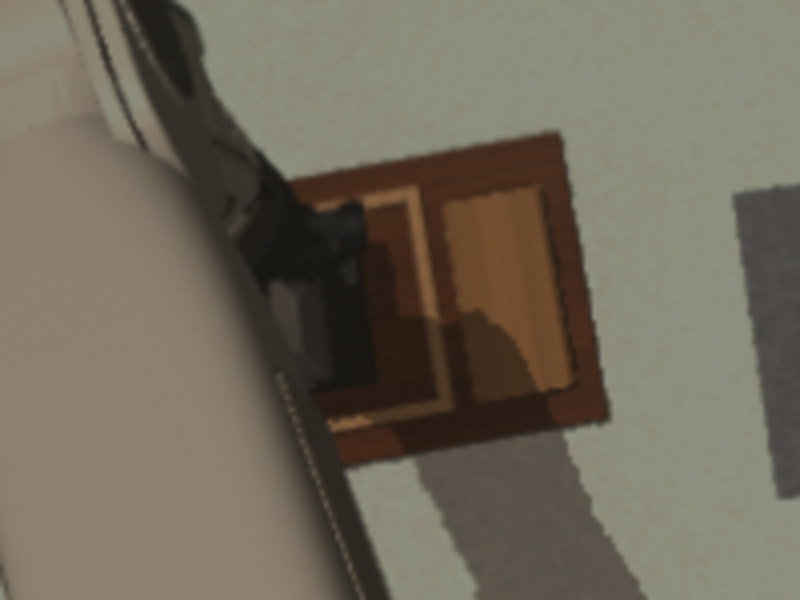

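View pics/side4c.png

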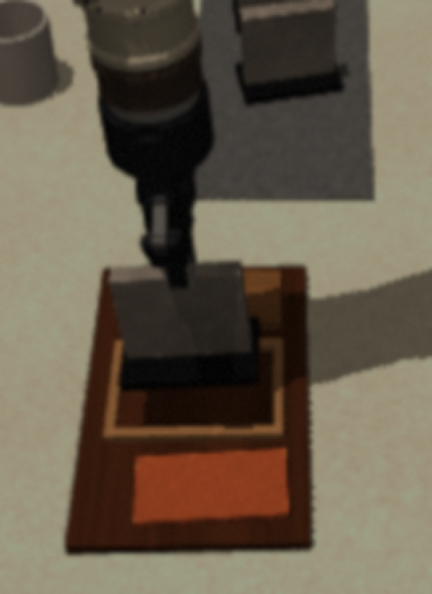

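The sample hangs over the bay, about 13 mm too far toward +y. In the side crop its foot edge runs (122,387)–(258,380), parallel to the lip's (105,437)–(283,430). I'll measure its real tilt from the side depth.

```bash
cat >> h.py <<'E'
def face(f,pts,s,off,poly):
    c=ld(f)
    m=np.zeros(c['depth'].shape,np.uint8); cv2.fillPoly(m,[np.round(np.array(poly)/s+off).astype(int)],1)
    v,u=np.nonzero(m&(c['depth']>0)); P=np.array([px2w(c,a,b) for a,b in zip(u,v)])
    m0=np.median(P,0); ok=np.ones(len(P),bool)
    for _ in range(5):
        q=P[ok].mean(0); n=np.linalg.svd(P[ok]-q)[2][2]; d=(P-q)@n; ok=abs(d)<max(.002,2*np.std(d[ok]))
    if n[1]<0:n=-n
    print('face n',n.round(3),'centre',q.round(4),'N',ok.sum(),'rms',np.std(d[ok]).round(4))
    K=np.array([[c['fx'],0,c['cx']],[0,c['fy'],c['cy']],[0,0,1]],float);R=c['R'];o=-R.T@c['t'].ravel()
    out=[]
    for p in pts:
        x=(np.array(p)+.5)/s-.5+off; r=cv2.undistortPoints(x.reshape(1,1,2),K,c['D'])[0,0]
        d=R.T@np.array([r[0],r[1],1]); out.append(o+d*(n@(q-o))/(n@d))
    print(np.round(out,4)); return n,q,np.array(out)
E
python3 - <<'E'
from h import *
off=np.array([200,150])
n,q,P=face('side4',[(110,282),(241,273),(123,360),(250,353)],2.7,off,[(125,295),(158,292),(235,290),(240,340),(132,348)])
t=P[1]-P[0];print('top len',np.linalg.norm(t),'pitch slope',t[2]/np.linalg.norm(t)*1000,'mrad; n z (roll)',n[2]*1000,'yaw',np.degrees(np.arctan2(-n[0],n[1])))
t=P[3]-P[2];print('bottom',np.linalg.norm(t),t[2]/np.linalg.norm(t)*1000)
E
python3 -c "
import cv2
im=cv2.imread('pics/side4.png')[235:300,230:305]
cv2.imwrite('pics/side4d.png',cv2.resize(im,None,fx=8,fy=8,interpolation=cv2.INTER_CUBIC))"
```

```text
face n [-0.181  0.983  0.036] centre [0.4925 0.2504 0.1296] N 779 rms 0.0009
[[0.5443 0.2584 0.1715]
 [0.447  0.2402 0.1796]
 [0.5425 0.2613 0.0827]
 [0.4428 0.2427 0.0894]]
top len 0.09930498524722967 pitch slope 82.31868157201066 mrad; n z (roll) 36.22536670383073 yaw 10.4333543932309
bottom 0.10171075878823176 65.96692369752867
```

View pics/side4d.png

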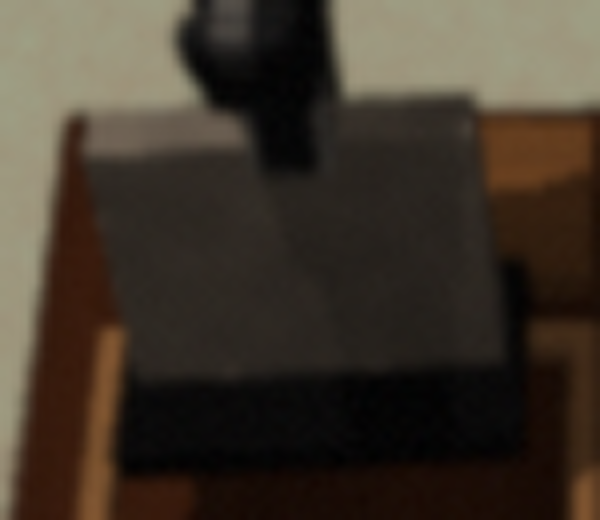

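The sample pitches about 70 mrad (+x end low) and rolls about 36 mrad, as my half turn predicted. The foot centre is near (0.490, 0.244). I'll correct laterally and then descend; the floor should level it in the pinch.

```bash
python3 -m crank '[[[-1,-9,0,0,255],[-1,-8,0,0,255],[0,0,0,0,255],[0,0,0,0,255]]]'
python3 -c "
from h import *
tilt()
to(.4955,.2238,.092,10.8)"
```

```text
clock: 23.65
eef_pos: [0.4961, 0.2206, 0.1341]
tool_rot: [-0.085, 0.996, 0.017, -0.024]
ft_force: [-0.5, -0.4, -2.1]
grip_width: 0.0139
tilt: tool z in world (mrad) [-51.5  30.4]  vertical in tool x,y (mrad) [45.6 38.7]
t 23.65 eef [0.4961 0.2206 0.1341] yaw -170.2 tilt 3.43 w 0.0139 F [-0.5 -0.4 -2.1]
shift mm [-1.9  1.7 42.2] turn -1.0
```

```bash
python3 -m crank '[[[-1,1,10,-1,255],[-1,1,12,0,255],[0,0,12,0,255],[0,0,6,0,255],[0,0,0,0,255]]]'
python3 -c "
from h import *
tilt()
to(.4955,.2238,.092,10.8)
grab('side','side5')
im=cv2.imread('pics/side5.png')[235:335,220:320]
cv2.imwrite('pics/side5c.png',cv2.resize(im,None,fx=6,fy=6,interpolation=cv2.INTER_CUBIC))"
```

```text
clock: 24.28
eef_pos: [0.4944, 0.2246, 0.09]
tool_rot: [-0.095, 0.995, 0.017, -0.026]
ft_force: [0.4, 0.9, -4.0]
grip_width: 0.0138
tilt: tool z in world (mrad) [-54.   29.6]  vertical in tool x,y (mrad) [47.5 39.3]
t 24.27 eef [0.4944 0.2246 0.09  ] yaw -169.08 tilt 3.53 w 0.0138 F [ 0.4  0.9 -4. ]
shift mm [-0.8 -0.9 -2.1] turn 0.12
```

View pics/side5c.png

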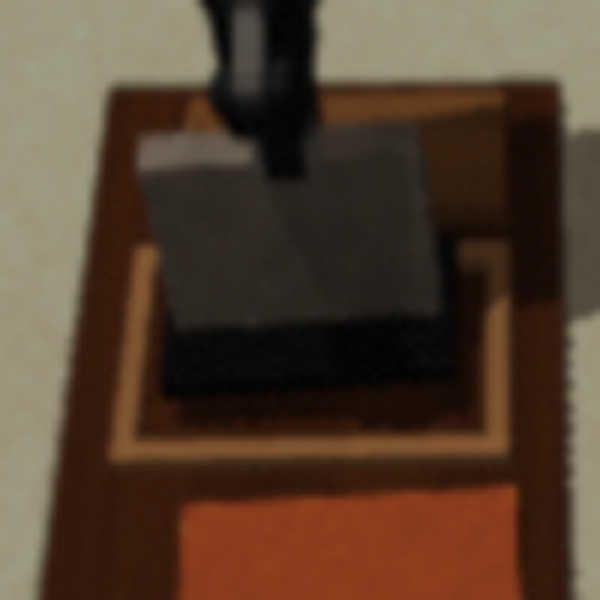

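The foot, (165,395)–(453,380), is inside the frame, whose inner front edge is at row 438. I'll check the centring in numbers.

Run:
```python
from h import *
n,q,P=face('side5',[(143,172),(421,155),(180,326),(443,316)],6,np.array([220,235]),[(165,195),(250,192),(400,190),(420,300),(190,310)])
t=P[3]-P[2];t/=np.linalg.norm(t); up=np.cross(n,t); up*=np.sign(up[2])
c=P.mean(0)-.008*n; print('slab len',np.linalg.norm(P[3]-P[2]),'up',up.round(3),'mid',(c-.006*up).round(4),'foot',(c-.056*up).round(4))
f=c-.056*up
b=np.radians(10.8);d=f[:2]-[.4948,.2273];print('foot in bay',d@[np.cos(b),np.sin(b)],d@[-np.sin(b),np.cos(b)])
# bay from this picture, inner lip at top z .022
c=ld('side5')
L=[(153,246),(508,243),(510,462),(110,463)]
Q=np.array([px2w(c,(u+.5)/6-.5+220,(v+.5)/6-.5+235,.022) for u,v in L]);print(Q.round(4),'mean',Q.mean(0).round(4))
```

```text
face n [-0.194  0.98   0.037] centre [0.4964 0.2345 0.081 ] N 698 rms 0.001
[[0.5474 0.243  0.1254]
 [0.4508 0.2236 0.1311]
 [0.5414 0.245  0.042 ]
 [0.4453 0.2258 0.0443]]
slab len 0.09806055416115683 up [ 0.031 -0.032  0.999] mid [0.4976 0.2267 0.0794] foot [0.4961 0.2283 0.0294]
foot in bay 0.0014228553065182656 0.000722514276881513
[[0.5686 0.1941 0.022 ]
 [0.4318 0.1694 0.022 ]
 [0.4119 0.2702 0.022 ]
 [0.5558 0.2951 0.022 ]] mean [0.492  0.2322 0.022 ]
```

The two cameras agree to within 4–5 mm and the play is 10 mm, so I'll split the difference and lower in small steps, watching the force.

```bash
python3 -m crank '[[[1.5,2,4,0,255],[0,0,4,0,255],[0,0,2,0,255],[0,0,0,0,255]]]'
python3 -c "
from h import *
tilt();to(.4944,.2256,.0735,10.8)"
```

```text
clock: 24.82
eef_pos: [0.4929, 0.2271, 0.0809]
tool_rot: [-0.095, 0.995, 0.018, -0.024]
ft_force: [-0.2, -0.2, -3.9]
grip_width: 0.0138
tilt: tool z in world (mrad) [-51.5  30.7]  vertical in tool x,y (mrad) [44.7 39.9]
t 24.82 eef [0.4929 0.2271 0.0809] yaw -169.08 tilt 3.44 w 0.0138 F [-0.2 -0.2 -3.9]
shift mm [-1.5 -2.1  7.3] turn 0.12
```

```bash
python3 -m crank '[[[0,0,2,0,255],[0,0,2,0,255],[0,0,0,0,255]]]'
python3 -c "
from h import *
tilt();to(.4944,.2256,.0735,10.8)"
```

```text
clock: 25.2
eef_pos: [0.493, 0.2272, 0.0769]
tool_rot: [-0.095, 0.995, 0.018, -0.024]
ft_force: [-0.4, -0.2, -3.7]
grip_width: 0.0137
tilt: tool z in world (mrad) [-50.9  30.9]  vertical in tool x,y (mrad) [44.2 40. ]
t 25.2 eef [0.493  0.2272 0.0769] yaw -169.08 tilt 3.42 w 0.0137 F [-0.4 -0.2 -3.7]
shift mm [-1.3 -2.   3.3] turn 0.12
```

```bash
python3 -m crank '[[[0,0,1.5,0,255],[0,0,1.5,0,255]]]'
python3 -m crank '[[[0,0,1.5,0,255],[0,0,1.5,0,255]]]'
python3 -c "
from h import *
tilt();to(.4944,.2256,.0735,10.8)"
```

```text
clock: 25.45
eef_pos: [0.4925, 0.2278, 0.0746]
tool_rot: [-0.095, 0.995, 0.018, -0.024]
ft_force: [-4.6, 0.8, 7.5]
grip_width: 0.0137
clock: 25.7
eef_pos: [0.4918, 0.2286, 0.0741]
tool_rot: [-0.095, 0.995, 0.019, -0.024]
ft_force: [-3.8, -0.9, 6.0]
grip_width: 0.0138
tilt: tool z in world (mrad) [-50.8  33.8]  vertical in tool x,y (mrad) [43.5 42.8]
t 25.7 eef [0.4918 0.2286 0.0741] yaw -169.05 tilt 3.5 w 0.0138 F [-3.8 -0.9  6. ]
shift mm [-2.  -3.4  0.3] turn 0.15
```

Contact at z≈0.0745, as expected. I'll press gently to flatten the foot.

```bash
python3 -m crank '[[[0,0,3,0,255],[0,0,3,0,255],[0,0,3,0,255]]]'
python3 -c "
from h import *
tilt();to(.4944,.2256,.0735,10.8)
grab('side','side6')
im=cv2.imread('pics/side6.png')[235:335,220:320]
cv2.imwrite('pics/side6c.png',cv2.resize(im,None,fx=6,fy=6,interpolation=cv2.INTER_CUBIC))"
```

```text
clock: 26.08
eef_pos: [0.4903, 0.2299, 0.0728]
tool_rot: [-0.095, 0.995, 0.021, -0.022]
ft_force: [-6.8, -1.8, 13.3]
grip_width: 0.0138
tilt: tool z in world (mrad) [-48.2  36.9]  vertical in tool x,y (mrad) [40.3 45.3]
t 26.07 eef [0.4903 0.2299 0.0728] yaw -169.04 tilt 3.48 w 0.0138 F [-6.8 -1.8 13.3]
shift mm [-3.2 -5.  -1. ] turn 0.16
```

View pics/side6c.png

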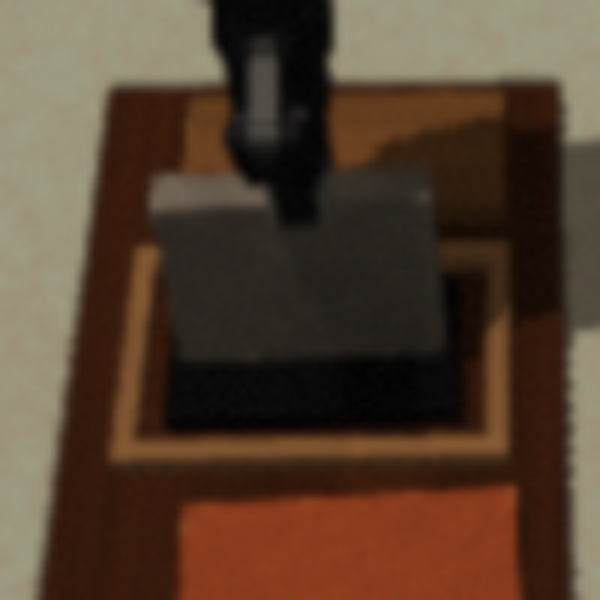

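Run:
```python
from h import *
n,q,P=face('side6',[(156,215),(432,202),(184,360),(445,350)],6,np.array([220,235]),[(175,235),(250,232),(420,232),(428,335),(195,342)])
t=P[3]-P[2];t/=np.linalg.norm(t); up=np.cross(n,t); up*=np.sign(up[2])
c=P.mean(0)-.008*n; print('slab len',np.linalg.norm(P[3]-P[2]),'up',up.round(3),'mid',(c-.006*up).round(4),'foot',(c-.056*up).round(4))
f=c-.006*up
b=np.radians(10.8)
for B in([.4948,.2273],[.492,.2322]):
    d=f[:2]-B;print('mid in bay',d@[np.cos(b),np.sin(b)],d@[-np.sin(b),np.cos(b)])
```

```text
face n [-0.19   0.982  0.007] centre [0.4933 0.2388 0.0661] N 676 rms 0.001
[[0.5429 0.2481 0.1088]
 [0.4462 0.2293 0.1132]
 [0.5406 0.2482 0.0258]
 [0.4443 0.2296 0.0289]]
slab len 0.09812586738217392 up [ 0.032 -0.001  0.999] mid [0.4948 0.231  0.0631] foot [0.4932 0.231  0.0132]
mid in bay 0.0006984998325464702 0.003583887020141504
mid in bay 0.0025307356931167746 -0.001753988189269092
```

The sample is down. Its mid point is at z 0.063 (nominal 0.064), 1–4 mm from the bay centre, with roll at 7 mrad and a remaining pitch of about 30 mrad. I'll press a little more, then check again.

```bash
python3 -m crank '[[[0,0,5,0,255],[0,0,5,0,255],[0,0,3,0,255],[0,0,0,0,255]]]'
python3 -c "
from h import *
tilt();to(.4944,.2256,.0735,10.8)
grab('side','side7')
im=cv2.imread('pics/side7.png')[235:335,220:320]
cv2.imwrite('pics/side7c.png',cv2.resize(im,None,fx=6,fy=6,interpolation=cv2.INTER_CUBIC))"
```

```text
clock: 26.62
eef_pos: [0.4909, 0.2313, 0.0732]
tool_rot: [-0.096, 0.995, 0.022, -0.017]
ft_force: [1.5, 0.2, -2.1]
grip_width: 0.0137
tilt: tool z in world (mrad) [-37.3  41.2]  vertical in tool x,y (mrad) [28.7 47.5]
t 26.62 eef [0.4909 0.2313 0.0732] yaw -168.98 tilt 3.18 w 0.0137 F [ 1.5  0.2 -2.1]
shift mm [-2.4 -6.3 -0.7] turn 0.22
```

View pics/side7c.png

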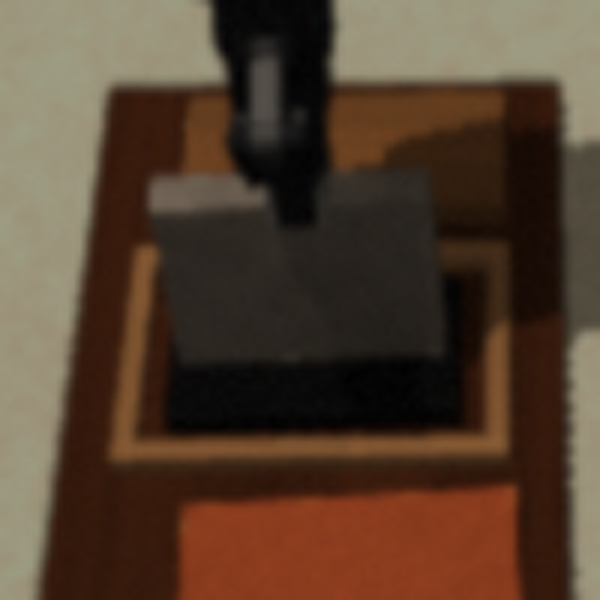

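```bash
python3 - <<'E'
from h import *
n,q,P=face('side7',[(154,217),(431,203),(182,361),(445,354)],6,np.array([220,235]),[(175,235),(250,232),(420,232),(428,335),(195,342)])
t=P[3]-P[2];t/=np.linalg.norm(t); up=np.cross(n,t); up*=np.sign(up[2])
c=P.mean(0)-.008*n; f=c-.006*up
print('up',up.round(3),'mid',f.round(4),'topedge slope',((P[1]-P[0])[2]*10).round(3))
E
python3 -m crank '[[[0,0,1.5,0,255],[0,0,1.5,0,255]]]'
```

```text
face n [-0.183  0.983  0.011] centre [0.4935 0.24   0.0675] N 679 rms 0.001
[[0.5434 0.2488 0.1085]
 [0.4463 0.2307 0.1142]
 [0.541  0.2493 0.0265]
 [0.4439 0.2312 0.0286]]
up [ 0.023 -0.007  1.   ] mid [0.495  0.2322 0.0634] topedge slope 0.057
clock: 26.92
eef_pos: [0.4891, 0.2324, 0.072]
tool_rot: [-0.096, 0.995, 0.024, -0.018]
ft_force: [-6.2, -1.7, 11.5]
grip_width: 0.0138
```

It is down, held and upright to about 25 mrad, so I'll release by opening slowly, then back off.

```bash
python3 -m crank '[[[0,0,0,0,220],[0,0,0,0,200],[0,0,0,0,170],[0,0,0,0,100],[0,0,0,0,0],[0,0,0,0,0],[0,0,0,0,0],[0,0,0,0,0],[0,0,0,0,0]]]'
python3 -c "
from h import *
tilt();to(.4944,.2256,.0735,10.8)
grab('side','side8')
im=cv2.imread('pics/side8.png')[225:335,210:330]
cv2.imwrite('pics/side8c.png',cv2.resize(im,None,fx=5,fy=5,interpolation=cv2.INTER_CUBIC))"
```

```text
clock: 28.05
eef_pos: [0.4893, 0.2326, 0.0707]
tool_rot: [-0.096, 0.995, 0.024, -0.018]
ft_force: [0.5, -0.3, -0.1]
grip_width: 0.0854
tilt: tool z in world (mrad) [-41.   43.6]  vertical in tool x,y (mrad) [32.  50.7]
t 28.05 eef [0.4893 0.2326 0.0707] yaw -168.95 tilt 3.43 w 0.0854 F [ 0.5 -0.3 -0.1]
shift mm [-3.6 -7.7 -3.3] turn 0.25
```

View pics/side8c.png

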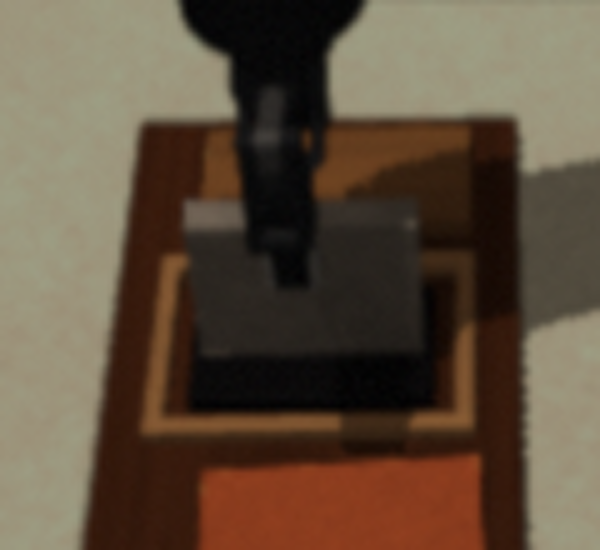

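```bash
python3 -m crank '[[[0,0,-15,0,0],[0,0,-20,0,0],[0,0,-25,0,0],[0,0,-25,0,0],[0,0,-25,0,0],[0,0,-20,0,0],[0,0,0,0,0]]]'
python3 -m crank '[[[10,-20,0,0,0],[15,-40,0,0,0],[15,-40,0,0,0],[15,-40,0,0,0],[15,-40,0,0,0],[15,-40,0,0,0],[10,-20,0,0,0],[0,0,0,0,0],[0,0,0,0,0]]]'
python3 -c "
from h import *
to(.4944,.2256,.0735,10.8)
grab('side','side9');grab('top','top9')
im=cv2.imread('pics/side9.png')[235:335,220:320]
cv2.imwrite('pics/side9c.png',cv2.resize(im,None,fx=6,fy=6,interpolation=cv2.INTER_CUBIC))"
```

```text
clock: 28.98
eef_pos: [0.496, 0.227, 0.2115]
tool_rot: [-0.096, 0.995, 0.025, -0.015]
ft_force: [0.8, 1.0, 0.1]
grip_width: 0.0857
clock: 30.1
eef_pos: [0.4361, -0.0401, 0.1943]
tool_rot: [-0.094, 0.995, 0.024, -0.023]
ft_force: [-0.6, -0.5, 0.3]
grip_width: 0.0853
t 30.1 eef [ 0.4361 -0.0401  0.1943] yaw -169.13 tilt 3.77 w 0.0853 F [-0.6 -0.5  0.3]
shift mm [-112.1  243.6  129.1] turn 0.07
```

View pics/side9c.png

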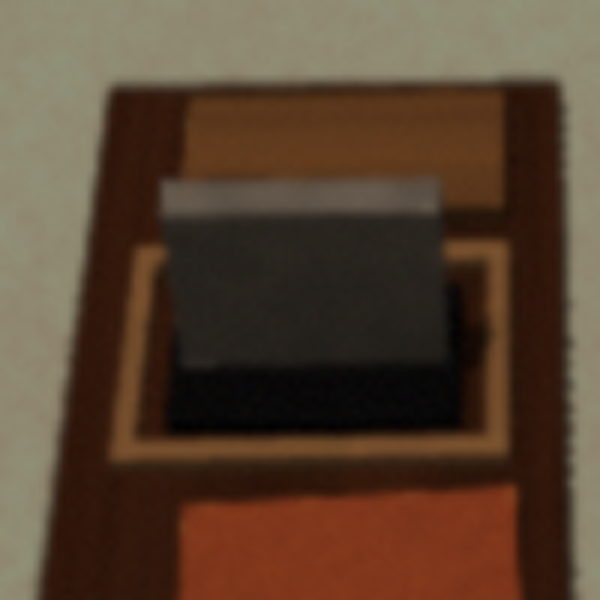

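View pics/top9.png

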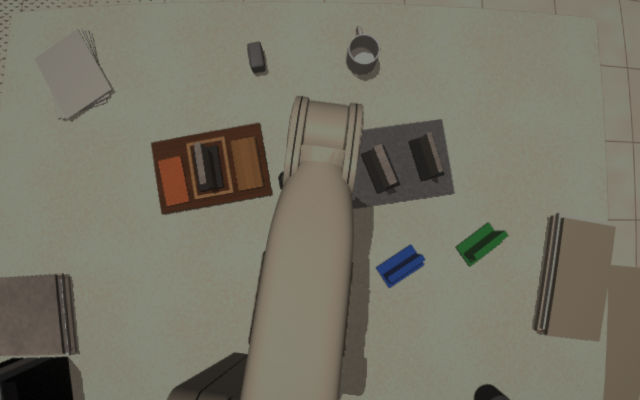

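The sample stands in the bay at top-view (207,167). M at (380,168) and R at (427,157) are standing, and the plank and tile are in place. I'll measure this in both views.

Run:
```python
from h import *
n,q,P=face('side9',[(163,217),(440,212),(183,367),(448,362)],6,np.array([220,235]),[(180,235),(250,232),(425,232),(432,345),(195,350)])
t=P[3]-P[2];t/=np.linalg.norm(t); up=np.cross(n,t); up*=np.sign(up[2])
c=P.mean(0)-.008*n; f=c-.006*up
print('up',up.round(3),'mid',f.round(4))
im0=cv2.imread('pics/top0.png');im=cv2.imread('pics/top9.png')
a=cv2.resize(im[115:220,145:280],None,fx=5,fy=5,interpolation=cv2.INTER_CUBIC)
cv2.imwrite('pics/top9c.png',a)
d=cv2.absdiff(im0,im).max(2)
print('diff plank',d[138:188,235:258].mean(),'tile',d[158:200,163:184].mean(),'M,R',d[135:195,365:445].mean(), 'R only',d[135:190,405:445].max())
```

```text
face n [-0.184  0.983 -0.001] centre [0.4916 0.2405 0.0668] N 739 rms 0.0009
[[0.5398 0.2495 0.1101]
 [0.443  0.2314 0.1108]
 [0.5408 0.2497 0.0234]
 [0.4429 0.2313 0.0241]]
up [0.007 0.002 1.   ] mid [0.493  0.2326 0.0611]
diff plank 1.873913043478261 tile 2.0532879818594103 M,R 1.69875 R only 18
```

View pics/top9c.png

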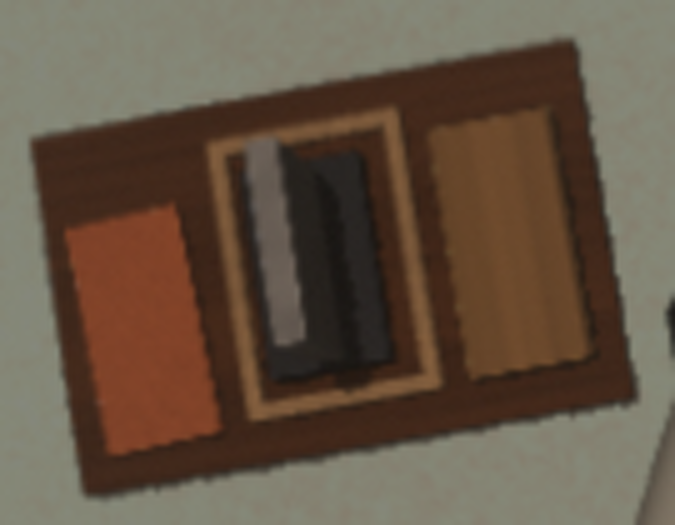

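Run:
```python
from h import *
c=ld('top9')
P=np.array([px2w(c,(u+.5)/5-.5+145,(v+.5)/5-.5+115,.114) for u,v in [(245,143),(277,137),(305,340),(275,347)]]).mean(0)
b=np.radians(10.8);d=P[:2]-[.4948,.2273];print(P.round(4),'in bay',d@[np.cos(b),np.sin(b)],d@[-np.sin(b),np.cos(b)])
o=bot.get_obs();print(o['clock'],np.round(o['ft_force'],1),np.abs(o['joint_vel']).max())
```

```text
[0.493  0.2307 0.114 ] in bay -0.0011538949117790682 0.0036575161418128696
30.2 [-0.1  0.4  0.4] 0.012331472417923858
```

The centre is within about 1 mm and 4 mm of the bay's (limit 16), the sample is upright within 7 mrad, and the arm is clear. Handing in.

```bash
python3 -c "
from workcell import bot
print(bot.job_done())"
```

```text
the job is handed in; nothing more can be done
None
```

The 16 mm sample now stands in the bay, released, and I handed the job in at about 30 s of the 61 s allowed. No verdict was reported.

- **Which sample:** I pinched all three. The finger openings read 14.5 mm (nearest the board), 18.0 mm (middle) and 9.8 mm (far). All run about 2 mm low, so I went by order: 16, 20 and 12 mm. The widths in the top picture gave the same order.
- **Carrying:** On the way, joint 6 reached its limit and the tool tilted by about 3.5°. I gave the sample a half turn in the air to free the joint. That left the sample leaning about 70–80 mrad over the bay. It levelled when I lowered and pressed it gently on the floor, to roughly 25–30 mrad while still held (limit 60).
- **Last checks:** After release it is upright to about 7 mrad, and its centre is about 1 mm (x) and 4 mm (y) from the bay's (limit 16). The other two samples, the plank and the tile match the first picture, and the arm is clear.
- **Disagreements:** The two cameras differed by about 5 mm on the bay's y position. The side camera also read the sample's height about 3 mm low. Both are within the allowances.

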